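# Set and lock the air regulator of a microscope's isolation platform

## Task

Turn the air regulator's knob clockwise to bring the gauge needle up to the set hand on the dial, then turn the knurled lock ring under the knob clockwise until it is firmly tight, so that the pressure stays where you set it. Finger-tight is enough: do not force the ring. Leave the gauge and the things on the bench alone, and take the gripper away when done.

Things in the scene. Friction and masses are not known exactly. Their poses are not given: they have to be found in the camera images.
- regulator: Bench air panel fixed to the bench: base plate x -55 to 55, y -152 to 192 mm, 8 mm thick; grey regulator body 64 mm square with black bonnet; face-up gauge to its left (+y), shut-off cock to its right (68 mm high at y -85). Origin on the bench under the regulator's upright axis; x away from the reader, y towards the gauge, z up.
- knob_axis (a point): On the regulator's axis at mid height of the knob, 136 mm above the bench: a fluted black cylinder, 36 mm in diameter, from 122 to 150 mm. Grip it from above at any angle. Only 5 mm lie between it and the wider ring below: keep the fingertips above 119 mm. Clockwise from above raises the pressure; about 0.1 N m friction, stays where it is left.
- ring_axis (a point): On the same axis at mid height of the lock ring, 110 mm above the bench: a knurled steel ring without marks, 56 mm in diameter, from 103 to 117 mm, right under the knob. Open fingers pass down beside the knob to grip it; the bonnet below is 47 mm wide down to 82 mm, 53 mm down to 67 mm. The ring and the knob do not turn one another.
- knob: The pressure knob with its spindle (sizes at point knob_axis). Origin on the bench under the axis, z up. Once the lock ring is tight, friction holds it.
- clamp_washer: Keyed washer hidden in the lock ring; origin on the bench. The ring, turned clockwise, runs free (0.03 N m) for an unknown 0.3 to 1.2 rad, then takes up at 0.2 N m and presses this washer on the knob's spindle, the torque climbing 1.7 N m per rad. Firm: 0.45 N m; right: 0.6; forced: 0.85. Feel it in slow small turns: if the hand swings past and back, friction hides the torque. Holds when let go.
- gauge: Pressure gauge, 100 mm in diameter, steel case lying face up, its window 93 mm above the bench; axis 136 mm to the left (y) of the regulator's axis; origin on the bench under its centre. White dial, 30 divisions over 270 degrees (4.712 rad), twelve o'clock towards the regulator's +x.
- needle (a joint): Reading of the gauge needle (long, thin, black, 40 mm, with a counterweight tail) in rad, 0 at the scale's zero, growing clockwise to 4.712. It follows the knob at 0.6 rad per rad of knob.
- set_hand (a joint): Place of the set hand (dark steel pointer on the window with a wide arrow-like head at the rim) on the same scale, in rad: the needle is to read this. The needle starts 0.4 to 1.7 rad below it.
- needle_tip (a point): Tip of the needle, 40 mm from the gauge's axis; its x axis points outwards along the needle.
- set_hand_tip (a point): Point of the set hand 40 mm from the gauge's axis; its x axis points outwards along the hand.
- oil_bottle: Small amber bottle of immersion oil with black cap, 32 mm in diameter, 72 mm tall, behind the regulator; origin under its centre. Leave it.
- slide_box: Closed slide box, 88 x 102 x 33 mm, in front of the panel; origin under its centre. Leave it.
- beaker: Empty glass beaker, 60 mm in diameter, 80 mm tall, behind the panel to the right; origin under its centre. Leave it.

How it is judged:
On the way, in this order (a step that is already met when the one before it is completed fails the run):
1. the needle stands at the set hand (within 0.10 rad) with the ring still loose (angle between the x axis of needle_tip and the x axis of set_hand_tip, either way round below 0.1 rad and distance between needle_tip and set_hand_tip below 0.02 m and contact force between clamp_washer and knob below 5 N), for 0.3 s.
2. the lock ring is tight (clamps the spindle with more than 15 N) and the needle is still at the set hand (angle between the x axis of needle_tip and the x axis of set_hand_tip, either way round below 0.1 rad and distance between needle_tip and set_hand_tip below 0.02 m and contact force between clamp_washer and knob above 15 N), for 0.3 s.
At the end, for the whole second after the job is handed in: The needle reads within 0.10 rad of the set hand, the lock ring clamps the spindle with more than 15 N (about 0.4 N m of ring torque), and the knob is at rest (all of step 2 and angular speed of knob below 0.05 rad/s); the robot touches nothing.
It fails at once if the lock ring is forced: clamping force above 75 N (about 0.88 N m) (contact force between clamp_washer and knob above 75 N).
It fails at once if the gauge is leaned on (more than 5 N) (contact force between any of the fingers, the arm and gauge above 5 N).
It fails at once if the oil bottle is shoved away (more than 20 mm) or tipped (distance of oil_bottle from where it was at the start of the episode above 0.02 m or angle between oil_bottle's own z axis and vertical above 0.35 rad).
It fails at once if the slide box is shoved away (more than 20 mm) or tipped (distance of slide_box from where it was at the start of the episode above 0.02 m or angle between slide_box's own z axis and vertical above 0.35 rad).
It fails at once if the beaker is shoved away (more than 20 mm) or tipped (distance of beaker from where it was at the start of the episode above 0.02 m or angle between beaker's own z axis and vertical above 0.35 rad).
It also fails if it takes over 72 s, if anything falls off the work surface, if the arm or the gripper's body presses on something with over 40 N, if the wrist force passes 120 N, or if a joint passes its speed limit or range.

## Robot

A 7-joint arm with a two-finger parallel gripper is mounted at the origin on the work surface. World frame = base frame: x ahead of the robot, y to its left, z up, the work surface at z = 0. Lengths are in m, angles in rad, forces in N, time in s.
With the tool pointing down it reaches from about 0.425 to 0.975 m from the base axis. Payload 16.7 kg.
Tool frame: the origin (TCP) lies at the very end of the fingers, on their centre line; the grasp point (between the pads) lies 19 mm behind it; z points along the fingers, x is the direction in which the jaws open and shut, and the axes are right-handed (so a half turn about z gives the same grasp; the last joint's range is limited). The gripper opens to 85 mm and grips with 20 to 120 N. Pads are 22 mm wide; open, the fingers measure 114 mm over their backs; the gripper's body (76 mm by 85 mm) begins 54 mm behind the grasp point. The pads swing forward as they close: fully open they stand 13 mm farther back than shut.
Start: joints at [-1.419, 0.426, 0.074, 1.606, -0.034, 1.111, -0.067], TCP at [0.2, 0.645, 0.206] pointing down, gripper open.
Joint ranges: [-2.85, 2.85], [-0.5, 2.14], [-1.23, 1.37], [0.21, 2.46], [-1.02, 4.16], [0.16, 2.05], [-2.73, 2.73]. Speed limits (rad/s): [1.89, 1.89, 2.39, 2.39, 3.01, 3.01, 3.01].

## Interface

Orientations are given as [roll, pitch, yaw] about the fixed x, y, z axes, in that order (R = Rz(yaw) Ry(pitch) Rx(roll)).
In Python, from rig import manip gives the robot as it stands. The module is installed in compiled form; this text tells all that it offers.
- The arm moves only by the shell command python3 -m handwheel 'ROWS' [OPENING] [FORCE]. ROWS is JSON, one flat list of numbers, 4 for each row, row after row: the shift along the tool's x, y, z in m, then the turn about the tool's z in degrees. A call has 1 to 10 rows; each row shifts and turns the commanded pose from where the row before left it, along the tool's axes as they then stand; what a row does not reach is not made up. A row lasts 1/10 s, in which the tool goes at most 50 mm and 8.59 degrees, less where a joint would pass 70% of its speed; a pose out of reach is approached as far as the arm can. A call is refused whole if a number of a shift passes 0.05 or a number of a turn 8.59, either way. A call with a gripper value outside its range is refused whole. OPENING is the opening, from 0 (shut) to 1 (fully open), set as the call begins (- or left out, the last holds). The fingers move at their own pace and stop on an object; FORCE is the grip in N (left out, the last holds). Time passes only in rows, so rows that do not move let the fingers close. It gives the time, the measured TCP pose, the force and the opening at its end, in the units of the state.
- manip.get_state(): the state, without advancing time (a new reading comes with each control period).
- manip.camera(name): name is "scene" or "top" or "wrist"; returns a dict with "frame" (480x640x3 uint8, red, green, blue), "range_z" (480x640 float32, m along the optical axis (not along the pixel's ray), 0 where there is no reading), "intrinsics" (3x3 intrinsics, pixels), "extrinsics" (4x4, takes a point from camera to world coordinates); the wrist camera has in their place "mount" (4x4, takes a point from camera to tool coordinates, whose origin is the TCP and whose axes are the tool frame's). Camera axes: x right, y down, z forward; pixel columns grow to the right and rows downward; lengths in m; the calibration is good to about 2 mm. A picture is of the moment at which its call begins: read the wrist's pose just before it.
- manip.finish_job(): hands the job in, once; it reports no verdict.
The state is a dict: "clock": time; "joints": joint angles; "qd": joint speeds; "effort": joint torques, N m; "eef_pos": TCP position; "eef_rot": TCP orientation; "ft_force": force on the tool from outside, world axes, zero at the start; "torque": the same for the moment, N m; "width": finger opening in m.
Only numpy, scipy, OpenCV 4.12 (cv2) and the standard library are available. Lean on these libraries where they do the work, as an engineer would, in place of code of your own. Each camera call takes 0.05 s, during which the arm holds its last target. There are 200 camera calls.

## Working session

There is one attempt and no reset: what is moved stays moved. The work goes in short steps, Python scripts to look and compute and a shell command to move; the robot and the scene stay as the last step left them, time stands still between calls to the robot, and variables do not carry over. Pictures are saved under pics/ and viewed, about 8 in all and at most 12, crops included, and the job is handed in when it is done.

```bash
mkdir -p pics; ls
cat > h.py <<'E'
import numpy as np,cv2
from rig import manip
def snap(n,f):
    s=manip.get_state(); c=manip.camera(n)
    cv2.imwrite(f'pics/{f}.png',c['frame'][:,:,::-1]); np.savez(f'pics/{f}.npz',**c,pos=s['eef_pos'],rot=s['eef_rot']); return s,c
def world(c,u,v,z=None):
    K=c['intrinsics'];T=c['extrinsics']
    d=np.linalg.inv(K)@[u,v,1]
    if z is None: p=d*c['range_z'][int(v),int(u)]; return T[:3,:3]@p+T[:3,3]
    r=T[:3,:3]@d; return T[:3,3]+r*(z-T[2,3])/r[2]
E
python3 - <<'E'
from h import *
s,c=snap('top','top0'); print(s); print(c['extrinsics'],c['intrinsics'])
snap('scene','sc0')
E
```

```text
pics
{'clock': 0.0, 'joints': array([-1.41946619,  0.42674207,  0.07383843,  1.6066102 , -0.03409811,
        1.11078416, -0.0670718 ]), 'qd': array([-2.09339121e-04, -7.91388157e-04,  2.00539010e-03,  1.85689159e-03,
       -1.10032925e-05, -6.87891175e-04,  3.15906156e-04]), 'effort': array([-1.11263871e-03, -9.49816346e+01,  3.75996307e+00, -4.63521338e+01,
        1.90658402e-02,  1.02148508e-02,  9.92837386e-06]), 'eef_pos': array([0.19990456, 0.64426077, 0.20490211]), 'eef_rot': array([3.14150018e+00, 1.28141182e-03, 1.26997477e+00]), 'ft_force': array([ 0.28675417, -0.19154066,  0.34901023]), 'torque': array([ 0.00427391, -0.01849761,  0.00638439]), 'width': 0.08558103598376013}
[[-0.0171898  -0.9832494   0.18145281  0.38564813]
 [-0.99985117  0.01663782 -0.00456383  0.07468425]
 [ 0.0014684  -0.18150426 -0.98338906  1.13154394]
 [ 0.          0.          0.          1.        ]] [[575.56349623   0.         315.45235548]
 [  0.         575.56349623 244.13558185]
 [  0.           0.           1.        ]]
```

View pics/top0.png

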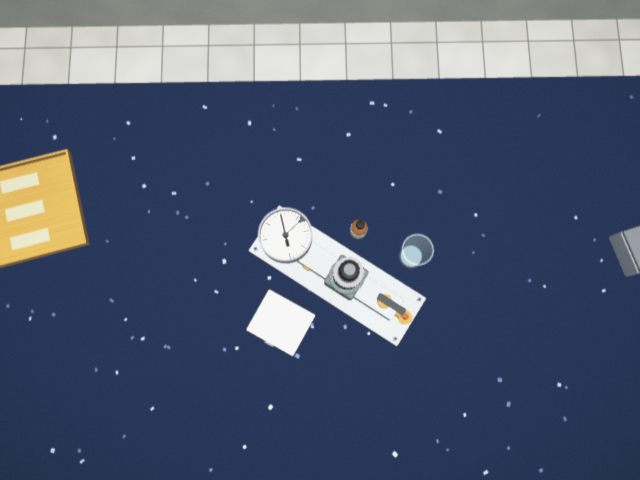

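Knob top is near (349,269), the gauge centre near (285,235), the bottle at (359,228), the beaker at (417,250) and the box at (281,322). I'll measure these and enlarge the gauge.

Run:
```python
from h import *
c=np.load('pics/top0.npz'); im=cv2.imread('pics/top0.png')
k=world(c,349,268.5,.150); g=world(c,285,235,.093)
print(k,g,world(c,349,269),world(c,285,232), np.linalg.norm((k-g)[:2]))
d=(g-k)[:2]; yaw=np.arctan2(d[1],d[0])-np.pi/2; print('yaw',yaw)
a=cv2.resize(im[195:275,240:400],None,fx=5,fy=5,interpolation=cv2.INTER_CUBIC)
b=cv2.resize(im[230:310,300:400],None,fx=2,fy=2)
cv2.imwrite('pics/c1.png',a)
```

```text
[0.52315381 0.01313888 0.15      ] [0.59531804 0.12559861 0.093     ] [0.52222024 0.01319261 0.15047271] [0.59968738 0.12525666 0.09910799] 0.13362210920632175
yaw -0.5705108714742115
```

View pics/c1.png

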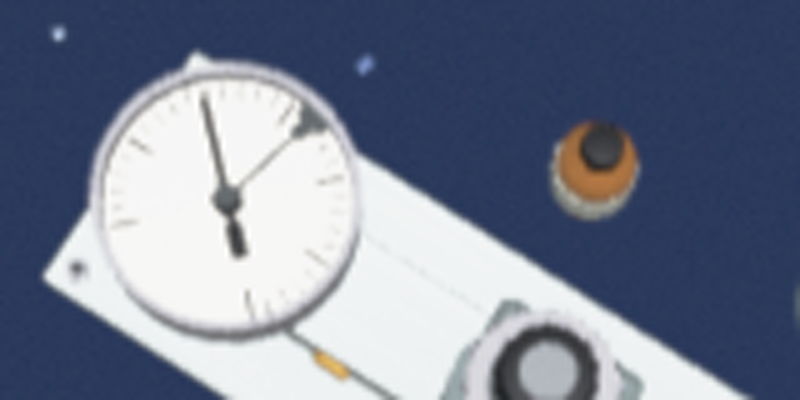

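The needle tip is at crop (204,95) and the set hand at (308,124), around centre (226,200). That puts the needle about 59° (1.03 rad) short, or about 98° of knob. I'll move over the knob.

```bash
R='-.0253,.0247,0,0'; python3 -m handwheel '[-0.02,0.02,0,0,-0.025,0.025,0,0,-0.025,0.025,0,0,-0.025,0.025,0,0,-0.025,0.025,0,0,-0.025,0.025,0,0,-0.025,0.025,0,0,-0.025,0.025,0,0,-0.025,0.025,0,0,-0.025,0.025,0,0]' 1 60 && python3 -m handwheel '[-0.03,0.03,0,0,-0.03,0.03,0,0,-0.03,0.03,0,0,-0.03,0.03,0,0,-0.03,0.03,0,0,-0.03,0.025,0,0,-0.03,0.025,0,0,-0.03,0.025,0,0,-0.022,0.025,0,0,0,0,0,0]'
python3 - <<'E'
from h import *
s,c=snap('wrist','w0'); print(s['joints'],s['torque'],c['mount'],c['intrinsics'])
E
```

```text
clock: 1.1
eef_pos: [0.3618, 0.3366, 0.2055]
eef_rot: [-3.141, 0.0, 1.27]
ft_force: [0.5, 1.0, 0.4]
width: 0.0855
clock: 2.1
eef_pos: [0.5238, 0.0096, 0.2056]
eef_rot: [3.141, 0.001, 1.265]
ft_force: [1.1, 0.5, 0.0]
width: 0.0853
[-0.58850528  0.18824667  0.51076777  1.96616337 -0.10624363  1.01283603
  1.23588912] [ 0.0345507  -0.02004017 -0.01733457] [[ 9.99999173e-01 -3.65440786e-04 -1.23274752e-03  6.06588256e-04]
 [ 7.37692878e-04  9.48329484e-01  3.17286378e-01 -8.19580591e-02]
 [ 1.05310144e-03 -3.17287025e-01  9.48328970e-01 -1.67807253e-01]
 [ 0.00000000e+00  0.00000000e+00  0.00000000e+00  1.00000000e+00]] [[416.76385569   0.         326.36686405]
 [  0.         416.76385569 241.22010145]
 [  0.           0.           1.        ]]
```

View pics/w0.png

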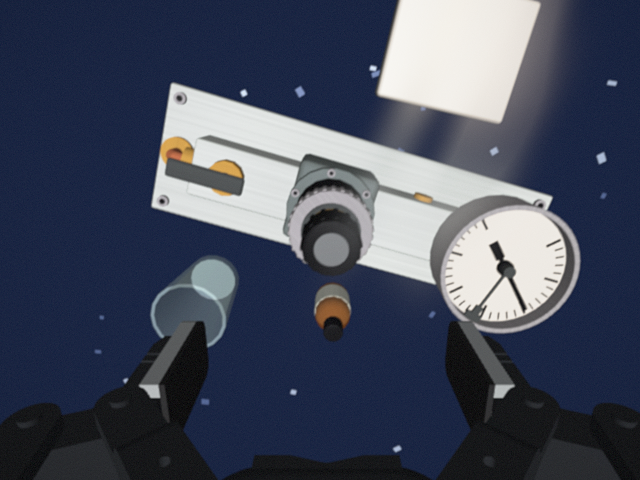

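The wrist view shows the knob's top disc at (331,249) and the gauge hub at (506,268). The needle tip is at (524,309), and the set hand's head near (478,311) points at 7 o'clock.

```bash
cat >> h.py <<'E'
from scipy.spatial.transform import Rotation as Ro
def wr(c,u,v,z):
    T=np.eye(4);T[:3,:3]=Ro.from_euler('xyz',c['rot']).as_matrix();T[:3,3]=c['pos'];T=T@c['mount']
    r=T[:3,:3]@np.linalg.inv(c['intrinsics'])@[u,v,1]; return T[:3,3]+r*(z-T[2,3])/r[2]
def cwang(c,hub,a,b,z=.093):
    h,p,q=[wr(c,*x,z)[:2] for x in (hub,a,b)]
    A,B=[np.arctan2((x-h)[1],(x-h)[0]) for x in (p,q)]
    print('lens',np.linalg.norm(p-h),np.linalg.norm(q-h)); return (A-B+np.pi)%(2*np.pi)-np.pi
E
python3 - <<'E'
from h import *
c=dict(np.load('pics/w0.npz'))
k=wr(c,331,249,.15);g=wr(c,506,268,.095);print(k,g,np.linalg.norm((k-g)[:2]))
R=Ro.from_euler('xyz',c['rot']).as_matrix()
im=cv2.imread('pics/w0.png')
cv2.imwrite('pics/c2.png',np.hstack([cv2.resize(im[190:340,425:585],None,fx=4,fy=4,interpolation=3)]))
b=im[180:290,280:390];cv2.imwrite('pics/c3.png',cv2.resize(b,None,fx=4,fy=4))
print('tool delta',R.T@(k-c['pos']))
T=world(np.load('pics/top0.npz'),349,268.5,.15);print('via top',R.T@(T-c['pos']))
E
```

```text
[0.52228547 0.01304688 0.15      ] [0.59288991 0.12332069 0.095     ] 0.13094005724026062
tool delta [ 0.00294829 -0.00253766  0.05561891]
via top [ 0.00329757 -0.00173737  0.05561928]
```

View pics/c2.png

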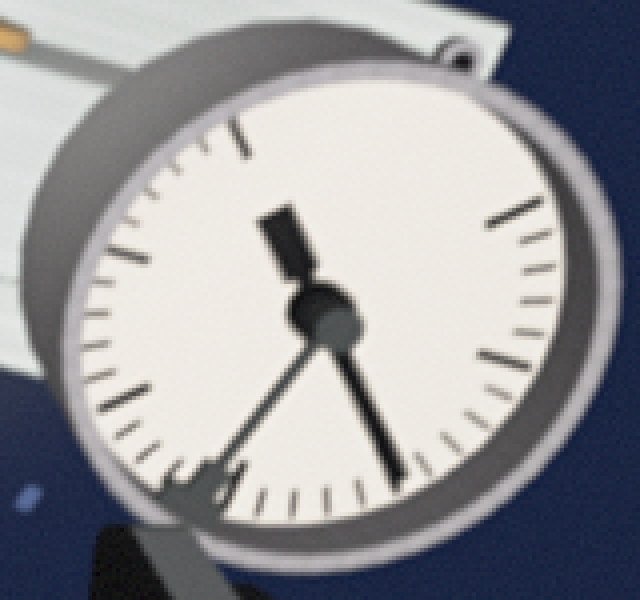

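Crop 2: needle runs from tail (277,215) to tip (400,487), and the set hand from hub (337,327) to head (190,492), on different planes.

```bash
cat >> h.py <<'E'
def ang(c,a,b,z):
    d=(wr(c,*b,z)-wr(c,*a,z))[:2]; return np.arctan2(d[1],d[0]),np.linalg.norm(d)
E
python3 - <<'E'
from h import *
c=dict(np.load('pics/w0.npz'))
P=lambda x,y:(425+x/4,190+y/4)
for zn in (.08,.085):
  n=ang(c,P(277,215),P(400,487),zn); s=ang(c,P(337,327),P(215,466),.095); s2=ang(c,P(337,327),P(190,492),.095); print(n,s,s2,n[0]-s[0],n[0]-s2[0])
E
python3 -m handwheel '[0.003,-0.002,0.02,0,0,0,0.02,0,0,0,0.02,0,0,0,0.015,0,0,0,0.005,0,0,0,0,0]' 1 60
python3 -m handwheel '[0,0,0,0,0,0,0,0,0,0,0,0,0,0,0,0,0,0,0,0]' 0 60
```

```text
(np.float64(0.20051612298593602), np.float64(0.06462268342295366)) (np.float64(-0.8975643074810079), np.float64(0.03363986601358169)) (np.float64(-0.9059222109319295), np.float64(0.04038373339541831)) 1.0980804304669438 1.1064383339178656
(np.float64(0.20051612298593652), np.float64(0.06352122083765978)) (np.float64(-0.8975643074810079), np.float64(0.03363986601358169)) (np.float64(-0.9059222109319295), np.float64(0.04038373339541831)) 1.0980804304669445 1.106438333917866
clock: 2.75
eef_pos: [0.521, 0.0177, 0.1252]
eef_rot: [-3.14, 0.001, 1.271]
ft_force: [0.9, 0.2, 0.5]
width: 0.0854
clock: 3.25
eef_pos: [0.5216, 0.0172, 0.1258]
eef_rot: [3.141, -0.0, 1.27]
ft_force: [0.2, -0.7, -0.6]
width: 0.0125
```

Run:
```python
from h import *
s,c=snap('wrist','w1'); print(s['width'],s['eef_pos'],s['ft_force'],s['torque'])
```

```text
0.012510141168289348 [0.52157721 0.01723456 0.12582028] [ 0.19719306 -0.67619285 -0.61871184] [0.0159947  0.01129119 0.0024903 ]
```

View pics/w1.png

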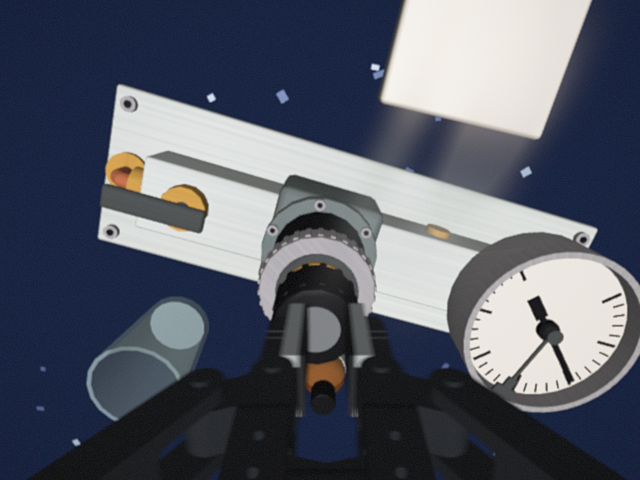

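Run:
```python
from h import *
for f,pts in (('w0',[(331,249),(331,262),(506,255),(250,130)]),('w1',[(322,330),(322,318),(290,340),(357,340),(322,282),(548,300),(60,400)])):
  c=dict(np.load(f'pics/{f}.npz'))
  T=np.eye(4);T[:3,:3]=Ro.from_euler('xyz',c['rot']).as_matrix();T[:3,3]=c['pos'];W=T@c['mount']
  for u,v in pts:
    d=float(c['range_z'][v,u]); p=np.linalg.inv(c['intrinsics'])@[u,v,1]*d
    print(f,u,v,round(d,3),(W@[*p,1])[:3].round(4))
  q=np.linalg.inv(c['mount'])@[0,0,0,1]; q=c['intrinsics']@q[:3]; print('tcp px',q/q[2])
  q=np.linalg.inv(W)@[.522,.013,.15,1]; q=c['intrinsics']@q[:3]; print('knob px',q/q[2])
```

```text
w0 331 249 0.236 [0.5219 0.0132 0.1511]
w0 331 262 0.239 [0.5298 0.0107 0.1502]
w0 506 255 0.31 [0.5892 0.1291 0.0823]
w0 250 130 0.354 [ 0.4479 -0.0346  0.0076]
tcp px [325.53530148 296.32688124   1.        ]
knob px [330.77143448 248.57241248   1.        ]
w1 322 330 0.163 [0.5239 0.0151 0.1498]
w1 322 318 0.161 [0.5187 0.0168 0.1501]
w1 290 340 0.13 [0.5075 0.0101 0.1799]
w1 357 340 0.13 [0.5136 0.0302 0.1801]
w1 322 282 0.162 [0.5063 0.0206 0.1453]
w1 548 300 0.235 [0.582  0.1299 0.0808]
w1 60 400 0.356 [ 0.6067 -0.2475 -0.001 ]
tcp px [325.53107535 296.32278147   1.        ]
knob px [315.32997763 327.5980139    1.        ]
```

Run:
```python
from h import *
s=manip.get_state(); print(s['clock'],s['width'],s['eef_pos'],s['ft_force'])
c=np.load('pics/w1.npz'); im=cv2.imread('pics/w1.png')[270:430,220:430]
d=c['range_z']; print(np.round(d[290:400:10,250:400:10],3))
cv2.imwrite('pics/c4.png',cv2.resize(im,None,fx=3.7,fy=3.7,interpolation=3))
```

```text
3.3 0.004599860122739546 [0.52156237 0.01716948 0.12576732] [ 0.58675178 -0.18598552 -0.09245365]
[[0.323 0.194 0.195 0.178 0.164 0.158 0.16  0.159 0.16  0.161 0.176 0.194
  0.193 0.275 0.274]
 [0.325 0.2   0.197 0.166 0.16  0.16  0.159 0.159 0.16  0.16  0.164 0.196
  0.196 0.315 0.315]
 [0.328 0.328 0.197 0.161 0.161 0.149 0.155 0.16  0.16  0.159 0.149 0.149
  0.2   0.318 0.319]
 [0.332 0.33  0.2   0.152 0.142 0.143 0.154 0.162 0.162 0.161 0.141 0.142
  0.151 0.33  0.   ]
 [0.332 0.333 0.144 0.143 0.136 0.136 0.154 0.164 0.163 0.163 0.136 0.136
  0.144 0.144 0.335]
 [0.337 0.337 0.137 0.137 0.13  0.13  0.155 0.164 0.164 0.165 0.129 0.129
  0.137 0.138 0.336]
 [0.341 0.34  0.133 0.131 0.125 0.124 0.156 0.165 0.166 0.166 0.124 0.124
  0.131 0.132 0.339]
 [0.342 0.119 0.116 0.116 0.119 0.123 0.154 0.168 0.169 0.301 0.123 0.118
  0.116 0.116 0.119]
 [0.346 0.114 0.113 0.113 0.113 0.123 0.29  0.288 0.287 0.293 0.124 0.115
  0.115 0.112 0.113]
 [0.118 0.11  0.111 0.11  0.11  0.123 0.289 0.282 0.285 0.291 0.125 0.109
  0.109 0.111 0.111]
 [0.106 0.106 0.106 0.106 0.107 0.121 0.292 0.272 0.274 0.353 0.126 0.106
  0.106 0.106 0.106]]
```

View pics/c4.png

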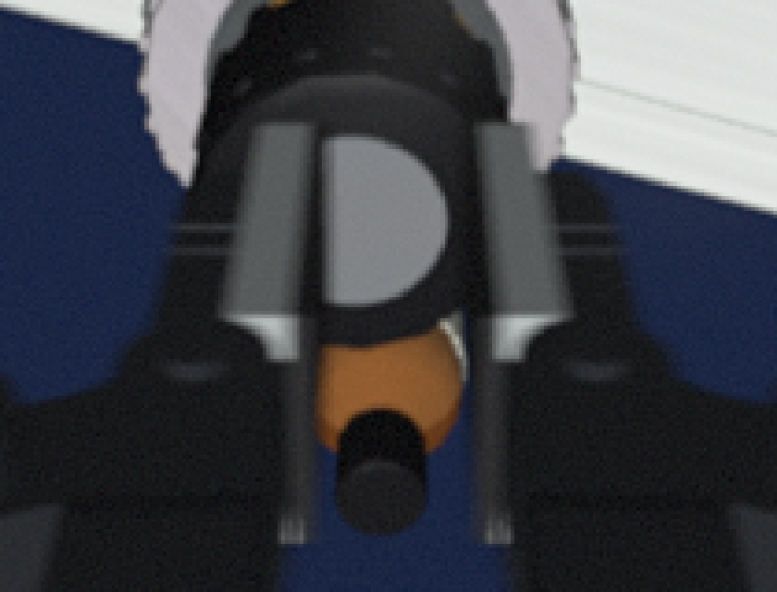

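The fingertips are hovering above the knob top: finger depth is 0.149 m against 0.160 m for the knob. So the real fingertips aren't where the reported TCP says. I'll measure them in the tool frame, both open and shut.

Run:
```python
from h import *
s,_=snap('wrist','w2'); print(s['width'],s['clock'])
for f in ('w0','w1','w2'):
  c=dict(np.load(f'pics/{f}.npz')); d=c['range_z'].astype(float)
  v,u=np.mgrid[:480,:640]; p=np.stack([u,v,np.ones_like(u)],-1)@np.linalg.inv(c['intrinsics']).T*d[...,None]
  t=p@c['mount'][:3,:3].T+c['mount'][:3,3]
  # finger region: within |y|<14mm of the tool plane; near
  for side in (-1,1):
    m=(d>0.05)&(np.abs(t[...,1])<.013)&(t[...,2]<-.026)&(t[...,0]*side>0)&(np.abs(t[...,0])<.06)
    q=t[m]; i=np.argsort(q[:,2])[-400:]
    print(f,side,m.sum(),'zmax pct',np.percentile(q[:,2],[90,97,99,99.9]).round(4),'tip median xyz',np.median(q[i],0).round(4))
```

```text
0.004599860122739546 3.3
w0 -1 12179 zmax pct [-0.0523 -0.0445 -0.0413 -0.0389] tip median xyz [-0.0423 -0.0032 -0.0425]
w0 1 11842 zmax pct [-0.052  -0.0442 -0.0411 -0.0389] tip median xyz [ 0.0432 -0.0032 -0.0423]
w1 -1 17519 zmax pct [-0.0565 -0.0397 -0.0334 -0.0285] tip median xyz [-0.0099 -0.0108 -0.0338]
w1 1 17786 zmax pct [-0.057  -0.0397 -0.0333 -0.0287] tip median xyz [ 0.0106 -0.0109 -0.0337]
w2 -1 17423 zmax pct [-0.0585 -0.04   -0.0341 -0.0286] tip median xyz [-0.0066 -0.011  -0.0348]
w2 1 17665 zmax pct [-0.0591 -0.0401 -0.0342 -0.0285] tip median xyz [ 0.0076 -0.011  -0.0346]
```

Real fingertips sit about 27 mm (shut) to 39 mm (open) behind the reported TCP. For the knob I'll aim for a reported z of about 0.096, which puts the fingertips at about 0.126.

```bash
python3 -m handwheel '[-0.003,0.001,-0.002,0,0,0,0,0,0,0,0,0,0,0,0,0,0,0,0,0,0,0,0,0,0,0,0.01,0,0,0,0.01,0,0,0,0.01,0,0,0,0.002,0]' 1 60; python3 -m handwheel '[0,0,0,0,0,0,0,0,0,0,0,0,0,0,0,0,0,0,0,0,0,0,0,0]' 0 60
python3 - <<'E'
from h import *
s,c=snap('wrist','w3'); print(s['joints'],s['width'],s['torque'],s['ft_force'])
E
```

```text
clock: 4.35
eef_pos: [0.5207, 0.0139, 0.0939]
eef_rot: [-3.14, 0.001, 1.27]
ft_force: [0.9, -0.5, -0.3]
width: 0.0854
clock: 4.95
eef_pos: [0.5215, 0.0128, 0.0963]
eef_rot: [3.141, 0.001, 1.269]
ft_force: [-5.9, -7.8, 14.0]
width: 0.0332
[-0.53576436  0.33683974  0.46605039  2.07034206 -0.21196871  0.7793123
  1.32825036] 0.03319850823451528 [-1.67592832  1.19106706  0.07795104] [-5.93118212 -7.84538209 14.01490449]
```

View pics/w3.png

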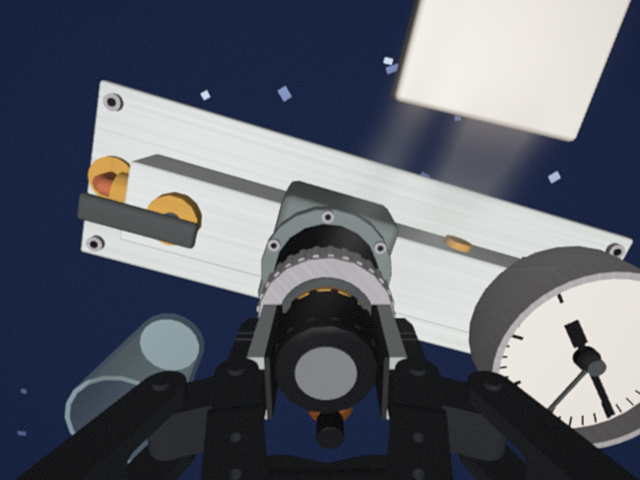

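Run:
```python
from h import *
c=dict(np.load('pics/w3.npz')); d=c['range_z'].astype(float)
v,u=np.mgrid[:480,:640]; p=np.stack([u,v,np.ones_like(u)],-1)@np.linalg.inv(c['intrinsics']).T*d[...,None]
t=p@c['mount'][:3,:3].T+c['mount'][:3,3]
for col in (256,262,268,388,394,400):
  print(col,[(r,*(t[r,col]*1000).round().astype(int)) for r in range(290,350,6)])
```

```text
256 [(290, np.int64(-47), np.int64(38), np.int64(88)), (296, np.int64(-48), np.int64(43), np.int64(89)), (302, np.int64(-49), np.int64(52), np.int64(97)), (308, np.int64(-50), np.int64(56), np.int64(97)), (314, np.int64(-50), np.int64(61), np.int64(97)), (320, np.int64(-25), np.int64(-7), np.int64(-34)), (326, np.int64(-24), np.int64(-7), np.int64(-38)), (332, np.int64(-22), np.int64(-12), np.int64(-50)), (338, np.int64(-22), np.int64(-12), np.int64(-53)), (344, np.int64(-21), np.int64(-12), np.int64(-57))]
262 [(290, np.int64(-26), np.int64(-10), np.int64(-14)), (296, np.int64(-25), np.int64(-9), np.int64(-18)), (302, np.int64(-25), np.int64(-7), np.int64(-20)), (308, np.int64(-23), np.int64(-11), np.int64(-33)), (314, np.int64(-22), np.int64(-11), np.int64(-36)), (320, np.int64(-22), np.int64(-11), np.int64(-42)), (326, np.int64(-21), np.int64(-11), np.int64(-46)), (332, np.int64(-20), np.int64(-12), np.int64(-50)), (338, np.int64(-20), np.int64(-11), np.int64(-53)), (344, np.int64(-19), np.int64(-11), np.int64(-56))]
268 [(290, np.int64(-22), np.int64(-12), np.int64(-19)), (296, n
[... 1280 characters left out ...]
 np.int64(23), np.int64(-12), np.int64(-46)), (332, np.int64(22), np.int64(-12), np.int64(-50)), (338, np.int64(22), np.int64(-11), np.int64(-53)), (344, np.int64(21), np.int64(-11), np.int64(-56))]
400 [(290, np.int64(43), np.int64(22), np.int64(54)), (296, np.int64(43), np.int64(25), np.int64(52)), (302, np.int64(43), np.int64(29), np.int64(52)), (308, np.int64(44), np.int64(33), np.int64(53)), (314, np.int64(44), np.int64(38), np.int64(54)), (320, np.int64(27), np.int64(-8), np.int64(-35)), (326, np.int64(26), np.int64(-7), np.int64(-38)), (332, np.int64(26), np.int64(-7), np.int64(-43)), (338, np.int64(23), np.int64(-12), np.int64(-54)), (344, np.int64(23), np.int64(-11), np.int64(-56))]
```

Fingertips are about 10 mm above the ring and the grip is centred. I'll turn clockwise 96° first, then check.

```bash
python3 -m handwheel '[0,0,0,3,0,0,0,6,0,0,0,6,0,0,0,6,0,0,0,6,0,0,0,6,0,0,0,6,0,0,0,6,0,0,0,3,0,0,0,0]'; python3 -m handwheel '[0,0,0,3,0,0,0,6,0,0,0,6,0,0,0,6,0,0,0,6,0,0,0,6,0,0,0,6,0,0,0,6,0,0,0,3,0,0,0,0]'
python3 - <<'E'
from h import *
s,c=snap('wrist','w4'); print(s['joints'],s['width'],s['torque'],s['ft_force'])
s,c=snap('top','t4'); 
a=cv2.imread('pics/w4.png')[::1,::1];b=cv2.imread('pics/t4.png')[195:275,240:330]
b=cv2.resize(b,None,fx=6,fy=6,interpolation=3)
cv2.imwrite('pics/c5.png',cv2.resize(np.hstack([cv2.resize(a,(640,480)),b]),None,fx=.68,fy=.68) )
cv2.imwrite('pics/c5b.png',b)
E
```

```text
clock: 6.0
eef_pos: [0.5224, 0.0137, 0.0964]
eef_rot: [3.141, -0.001, 0.43]
ft_force: [0.9, -2.6, 8.7]
width: 0.0334
clock: 7.0
eef_pos: [0.5237, 0.0138, 0.0965]
eef_rot: [-3.141, -0.004, -0.408]
ft_force: [9.0, -2.5, -1.4]
width: 0.033
[-0.8530771   0.44278569  0.88685144  2.08347586 -0.47021358  0.82011031
 -0.09176537] 0.032988438207216586 [-0.5799391  -1.83223764 -0.072423  ] [ 8.96705658 -2.47409912 -1.3636676 ]
```

View pics/c5.png

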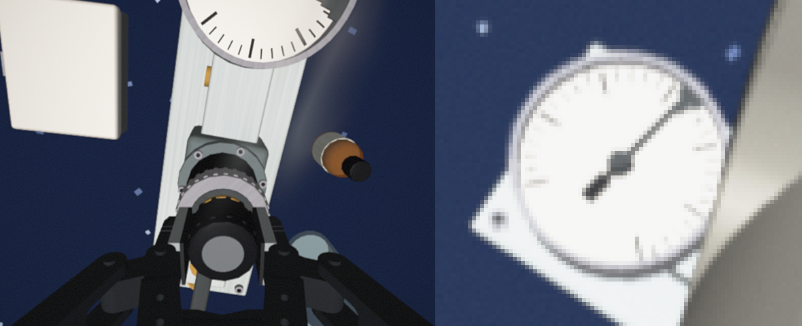

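Run:
```python
from h import *
b=cv2.imread('pics/t4.png')[203:266,254:318]
cv2.imwrite('pics/c6.png',cv2.resize(b,None,fx=9,fy=9,interpolation=3))
```

```text
(no output)
```

View pics/c6.png

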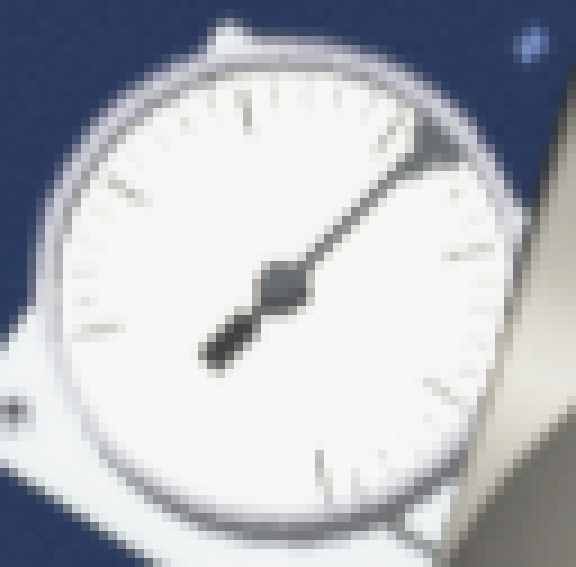

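Run:
```python
from h import *
T={f:dict(np.load(f'pics/{f}.npz')) for f in('top0','t4')}
def wl(f,a,b,z):
  d=(world(T[f],*b,z)-world(T[f],*a,z))[:2];return np.arctan2(d[1],d[0]),np.linalg.norm(d)
P=lambda x,y:(240+x/5,195+y/5); Q=lambda x,y:(254+x/9,203+y/9)
print('needle0',wl('top0',P(240,253),P(204,95),.082),'hand0',wl('top0',P(226,200),P(308,124),.095))
print('hand4',wl('t4',Q(282,287),Q(437,140),.095),wl('t4',Q(282,287),Q(405,165),.095),'tail4',wl('t4',Q(212,357),Q(262,309),.082))
# tail by weighted darkness centroid, vs pivot
g=cv2.cvtColor(T['t4']['frame'],cv2.COLOR_RGB2GRAY).astype(float); g0=cv2.cvtColor(T['top0']['frame'],cv2.COLOR_RGB2GRAY).astype(float)
def cen(g,x0,x1,y0,y1):
  r=np.clip(200-g[y0:y1,x0:x1],0,None); v,u=np.mgrid[y0:y1,x0:x1]; return (u*r).sum()/r.sum(),(v*r).sum()/r.sum()
print('tail cen',cen(g,275,281,239,246),'hub',cen(g,281,290,231,239))
print('tail0 cen',cen(g0,283,292,239,249),'needle0 mid',cen(g0,277,289,214,228))
# needle pivot: on line; hub world expected
print(world(T['top0'],285.3,235,.095))
print(g[203:266,254:318][6:22:3,36:58].astype(int))
```

```text
needle0 (np.float64(0.2115582490112218), np.float64(0.06173809428369698)) hand0 (np.float64(-0.8260087160253702), np.float64(0.041458183166272936))
hand4 (np.float64(-0.8144197083957552), np.float64(0.04403683305636448)) (np.float64(-0.7918011217672677), np.float64(0.035696417952604725)) tail4 (np.float64(-0.8083313973320723), np.float64(0.014345493637072073))
tail cen (np.float64(278.45288574793875), np.float64(240.91755005889283)) hub (np.float64(284.8300163132137), np.float64(234.73213703099512))
tail0 cen (np.float64(286.7525819488101), np.float64(242.28109564436463)) needle0 mid (np.float64(281.76749271137027), np.float64(220.85276967930028))
[0.59490496 0.12494971 0.095     ]
[[190 204 198 186 162 155 128  93  72  63  59  59  59  59  58  56  58  58
   60  57  58  76]
 [246 236 235 227 209 180 161 177 197 204 174 132  91  64  59  58  58  59
   57  58  60  59]
 [246 244 246 246 236 243 246 243 217 225 153 157 197 208 170 112  70  59
   58  59  58  58]
 [247 247 247 247 246 243 200 226 245 219 129 110 110 122 157 200 201 121
   69  59  58  57]
 [247 247 247 247 247 246 243 213 133 114 119 145 173 169 177 222 189 201
  203 121  66  58]
 [247 247 246 244 214 136 155 227 246 246 246 247 247 244 221 239 246 242
  193 208 170  88]]
```

It's close, but parallax leaves it uncertain. I'll release, rise and put the wrist camera straight above the gauge to read without parallax.

```bash
python3 -m handwheel '[0,0,0,0,0,0,0,0,0,0,0,0,0,0,0,0,0,0,-0.02,0,0,0,-0.03,0,0,0,-0.03,0,0.01,-0.024,0,0,0.01,-0.024,0,0,0,0,0,0]' 1 60;python3 -m handwheel '[0,0,0,0,0,0,0,0]'
python3 - <<'E'
from h import *
s,c=snap('wrist','w5'); c['pos']=s['eef_pos'];c['rot']=s['eef_rot']; print(s['joints'][6])
T=np.eye(4);T[:3,:3]=Ro.from_euler('xyz',c['rot']).as_matrix();T[:3,3]=c['pos'];W=T@c['mount'];print(W[:3,3])
q=np.linalg.inv(W)@[.594,.1245,.093,1];q=c['intrinsics']@q[:3];q/=q[2];print(q)
u,v=int(q[0]),int(q[1]); y0=max(v-105,0);x0=u-105; print(x0,y0)
b=cv2.imread('pics/w5.png')[y0:y0+210,x0:x0+210]; cv2.imwrite('pics/c7.png',cv2.resize(b,None,fx=2.8,fy=2.8,interpolation=3))
E
```

```text
clock: 8.1
eef_pos: [0.5606, 0.0531, 0.1756]
eef_rot: [-3.141, -0.001, -0.402]
ft_force: [-0.0, 0.3, 0.1]
width: 0.0853
clock: 8.3
eef_pos: [0.5582, 0.0495, 0.1755]
eef_rot: [3.141, 0.001, -0.406]
ft_force: [-0.9, -0.4, 0.5]
width: 0.0859
-0.22154323121654304
[0.59007059 0.12496365 0.34322259]
[332.75632433  99.52264188   1.        ]
227 0
```

View pics/c7.png

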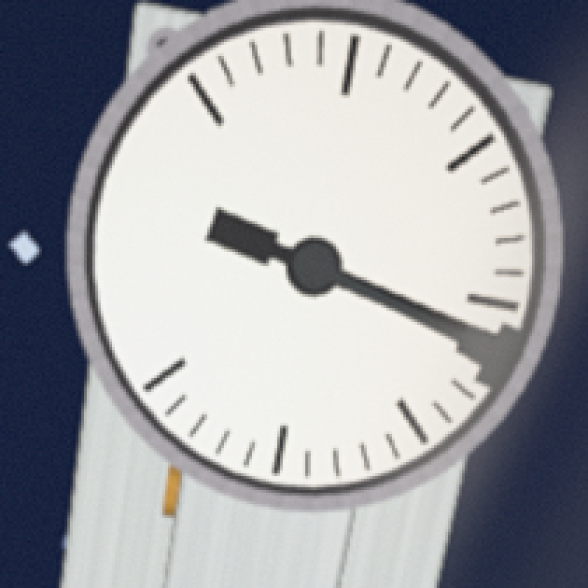

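Crop 7, from directly above: the needle runs from tail (212,224) through hub (313,266) at 22.5°. The set hand's head is near (495,352), at about 25.3°. The needle is about 0.05 rad short, so I'll regrip and add 4.5° of knob.

```bash
python3 - <<'E'
from h import *
c=dict(np.load('pics/w3.npz'));d=c['range_z'].astype(float)
for v in (455,462,470,478):
  for u in (290,330,370):
    p=np.linalg.inv(c['intrinsics'])@[u,v,1]*d[v,u]; print(v,u,((c['mount'][:3,:3]@p+c['mount'][:3,3])*1000).round())
E
python3 -m handwheel '[-0.009,0.024,0,0,-0.010,0.024,0,0,0,0,0,0,0,0,0.03,0,0,0,0.03,0,0,0,0.019,0,0,0,0,0]'; python3 -m handwheel '[0,0,0,0,0,0,0,0,0,0,0,0,0,0,0,0,0,0,0,0,0,0,0,0]' 0 60; python3 -m handwheel '[0,0,0,2.5,0,0,0,2,0,0,0,0,0,0,0,0]'; python3 -m handwheel '[0,0,0,0,0,0,0,0,0,0,0,0,0,0,0,0,0,0,0,0]' 1
```

```text
455 290 [ -7. -10. -98.]
455 330 [  3. 189.  97.]
455 370 [ 10. -11. -98.]
462 290 [ -7. -10. -99.]
462 330 [  3. 193.  94.]
462 370 [  10.  -11. -100.]
470 290 [  -7.  -11. -103.]
470 330 [   1.  -11. -102.]
470 370 [   9.  -12. -103.]
478 290 [  -7.  -11. -104.]
478 330 [   1.  -11. -104.]
478 370 [   9.  -11. -104.]
clock: 9.05
eef_pos: [0.521, 0.0133, 0.0948]
eef_rot: [3.139, 0.003, -0.406]
ft_force: [-0.3, 0.6, 0.3]
width: 0.0855
clock: 9.65
eef_pos: [0.5238, 0.0135, 0.0978]
eef_rot: [-3.14, -0.002, -0.406]
ft_force: [1.0, -1.2, 9.0]
width: 0.0336
clock: 10.05
eef_pos: [0.5239, 0.0136, 0.0978]
eef_rot: [-3.14, -0.002, -0.484]
ft_force: [2.4, -1.1, 10.0]
width: 0.0334
clock: 10.55
eef_pos: [0.5224, 0.0137, 0.0966]
eef_rot: [3.142, 0.0, -0.484]
ft_force: [0.2, -0.1, -0.5]
width: 0.0854
```

The gripper body at tool z -0.098 leaves 18 mm over the knob during the ring grip. Down to the ring.

```bash
cat > st.py <<'E'
from h import *
s=manip.get_state(); R=Ro.from_euler('xyz',s['eef_rot'])
print('t',s['clock'],'w',round(s['width'],4),'yaw',round(s['eef_rot'][2],4),'F',s['ft_force'].round(1),'M',s['torque'].round(3),'Mz tool',(R.inv().apply(s['torque'])).round(3),'j7',round(s['joints'][6],2),'eff7',round(s['effort'][6],3),'pos',s['eef_pos'].round(4))
E
python3 -m handwheel '[0,0,0.01,0,0,0,0.01,0,0,0,0.008,0,0,0,0,0,0,0,0,0]' 1 60; python3 st.py; python3 -m handwheel '[0,0,0,0,0,0,0,0,0,0,0,0,0,0,0,0,0,0,0,0]' 0 60; python3 st.py; python3 -m handwheel '[0,0,0,3,0,0,0,3,0,0,0,0,0,0,0,0]';python3 st.py
```

```text
clock: 11.05
eef_pos: [0.5223, 0.0133, 0.0683]
eef_rot: [3.141, 0.0, -0.485]
ft_force: [0.9, -1.2, -0.1]
width: 0.0853
t 11.05 w 0.0853 yaw -0.4845 F [ 0.9 -1.2 -0.1] M [-0.028 -0.003  0.002] Mz tool [-0.023  0.015 -0.002] j7 -0.11 eff7 0.082 pos [0.5223 0.0133 0.0683]
clock: 11.55
eef_pos: [0.5237, 0.0132, 0.0696]
eef_rot: [-3.141, -0.002, -0.484]
ft_force: [1.8, -2.5, 10.2]
width: 0.0527
t 11.55 w 0.0527 yaw -0.4844 F [ 1.8 -2.5 10.2] M [-0.506 -0.144  0.02 ] Mz tool [-0.38   0.364 -0.021] j7 -0.11 eff7 -0.013 pos [0.5237 0.0132 0.0696]
clock: 11.95
eef_pos: [0.5239, 0.0132, 0.0696]
eef_rot: [-3.14, -0.002, -0.589]
ft_force: [1.9, -3.9, 9.5]
width: 0.053
t 11.95 w 0.053 yaw -0.5894 F [ 1.9 -3.9  9.5] M [-0.573 -0.269 -0.01 ] Mz tool [-0.327  0.542  0.008] j7 -0.19 eff7 -0.101 pos [0.5239 0.0132 0.0696]
```

```bash
python3 -m handwheel '[0,0,0,2.5,0,0,0,2.5,0,0,0,2.5,0,0,0,2.5,0,0,0,0]'>/dev/null;python3 st.py; python3 -m handwheel '[0,0,0,2,0,0,0,1,0,0,0,0]'>/dev/null;python3 st.py;python3 -m handwheel '[0,0,0,2,0,0,0,1,0,0,0,0]'>/dev/null;python3 st.py
```

```text
t 12.45 w 0.0531 yaw -0.7655 F [ 2.6 -2.9 10.1] M [-0.666 -0.444 -0.028] Mz tool [-0.173  0.782  0.027] j7 -0.33 eff7 -0.908 pos [0.524  0.013  0.0696]
t 12.75 w 0.0529 yaw -0.8169 F [ 3.4 -4.6  9.6] M [-0.687 -0.56  -0.022] Mz tool [-0.062  0.884  0.02 ] j7 -0.37 eff7 -0.382 pos [0.524  0.013  0.0696]
t 13.05 w 0.0533 yaw -0.8693 F [ 4.2 -4.7  8.4] M [-0.759 -0.657 -0.069] Mz tool [0.012 1.004 0.067] j7 -0.41 eff7 -0.381 pos [0.5241 0.013  0.0696]
```

```bash
python3 -m handwheel '[0,0,0,2,0,0,0,1,0,0,0,0]'>/dev/null;python3 st.py;python3 -m handwheel '[0,0,0,2,0,0,0,1,0,0,0,0]'>/dev/null;python3 st.py;python3 -m handwheel '[0,0,0,2,0,0,0,1,0,0,0,0]'>/dev/null;python3 st.py
```

```text
t 13.35 w 0.0533 yaw -0.9216 F [ 4.  -4.1  8.2] M [-0.883 -0.704 -0.075] Mz tool [0.027 1.129 0.073] j7 -0.45 eff7 -0.381 pos [0.5241 0.0129 0.0696]
t 13.65 w 0.0531 yaw -0.974 F [ 4.6 -4.2  8.5] M [-0.935 -0.771 -0.008] Mz tool [0.112 1.207 0.006] j7 -0.49 eff7 -0.382 pos [0.5242 0.0129 0.0696]
t 13.95 w 0.0532 yaw -1.0264 F [ 4.7 -4.9  8.4] M [-0.98  -0.801 -0.034] Mz tool [0.178 1.254 0.032] j7 -0.53 eff7 -0.382 pos [0.5242 0.0128 0.0696]
```

```bash
python3 -m handwheel '[0,0,0,2,0,0,0,1,0,0,0,0]'>/dev/null;python3 st.py;python3 -m handwheel '[0,0,0,2,0,0,0,1,0,0,0,0]'>/dev/null;python3 st.py;python3 -m handwheel '[0,0,0,2,0,0,0,1,0,0,0,0]'>/dev/null;python3 st.py
```

```text
t 14.25 w 0.053 yaw -1.0784 F [ 4.7 -6.   8.7] M [-1.028 -0.943  0.158] Mz tool [ 0.345  1.352 -0.16 ] j7 -0.57 eff7 -0.601 pos [0.5242 0.0128 0.0696]
t 14.55 w 0.0531 yaw -1.1307 F [ 4.6 -6.1  6.8] M [-1.17  -0.925  0.234] Mz tool [ 0.339  1.452 -0.237] j7 -0.61 eff7 -0.643 pos [0.5242 0.0127 0.0696]
t 14.85 w 0.0525 yaw -1.183 F [ 5.4 -6.7  7.4] M [-1.236 -0.974  0.293] Mz tool [ 0.435  1.512 -0.296] j7 -0.65 eff7 -0.701 pos [0.5243 0.0126 0.0696]
```

Take-up felt at yaw -1.07, with torque now about 0.3 N m and climbing. I'll carry on in small steps.

```bash
python3 -m handwheel '[0,0,0,2,0,0,0,1,0,0,0,0,0,0,0,0]'>/dev/null;python3 st.py;python3 -m handwheel '[0,0,0,2,0,0,0,1,0,0,0,0,0,0,0,0]'>/dev/null;python3 st.py
```

```text
t 15.25 w 0.0531 yaw -1.2348 F [ 5.4 -7.4  6.7] M [-1.39  -1.082  0.341] Mz tool [ 0.563  1.668 -0.345] j7 -0.69 eff7 -0.36 pos [0.5243 0.0126 0.0696]
t 15.65 w 0.0529 yaw -1.2871 F [ 4.9 -6.7  6.8] M [-1.405 -1.105  0.393] Mz tool [ 0.669  1.657 -0.396] j7 -0.73 eff7 -0.443 pos [0.5243 0.0126 0.0697]
```

```bash
python3 -m handwheel '[0,0,0,2,0,0,0,1,0,0,0,0,0,0,0,0]'>/dev/null;python3 st.py
```

```text
t 16.05 w 0.0528 yaw -1.3394 F [ 6.3 -7.2  4.8] M [-1.455 -1.186  0.538] Mz tool [ 0.822  1.687 -0.541] j7 -0.77 eff7 -0.538 pos [0.5244 0.0125 0.0697]
```

Torque is about 0.54 measured, about 0.6 with the free-run offset, so it's at target. I'll release, rise and check the gauge from above.

```bash
python3 -m handwheel '[0,0,0,0,0,0,0,0,0,0,0,0,0,0,0,0,0,0,0,0,0,0,-0.01,0,0,0,-0.03,0,0,0,-0.03,0,0,0,-0.03,0,0,0,0,0]' 1; python3 -m handwheel '[-0.03,-0.004,0,0,-0.03,-0.004,0,0,-0.03,-0.004,0,0,0,0,0,0,0,0,0,0,0,0,0,0]'
python3 - <<'E'
from h import *
s,c=snap('wrist','w6'); c['pos']=s['eef_pos'];c['rot']=s['eef_rot']
T=np.eye(4);T[:3,:3]=Ro.from_euler('xyz',c['rot']).as_matrix();T[:3,3]=c['pos'];W=T@c['mount']
q=np.linalg.inv(W)@[.594,.1245,.093,1];q=c['intrinsics']@q[:3];q/=q[2];print(q)
u,v=int(q[0]),int(q[1]); y0=max(v-105,0);x0=u-105; print(x0,y0)
b=cv2.imread('pics/w6.png')[y0:y0+210,x0:x0+210]; cv2.imwrite('pics/c8.png',cv2.resize(b,None,fx=2.8,fy=2.8,interpolation=3))
E
```

```text
clock: 17.05
eef_pos: [0.5241, 0.0133, 0.1721]
eef_rot: [-3.138, 0.0, -1.34]
ft_force: [0.0, -0.2, -1.2]
width: 0.0853
clock: 17.65
eef_pos: [0.5135, 0.1031, 0.1688]
eef_rot: [3.142, -0.0, -1.34]
ft_force: [-0.3, -0.4, -0.1]
width: 0.0852
[322.77589591  98.1836102    1.        ]
217 0
```

View pics/c8.png

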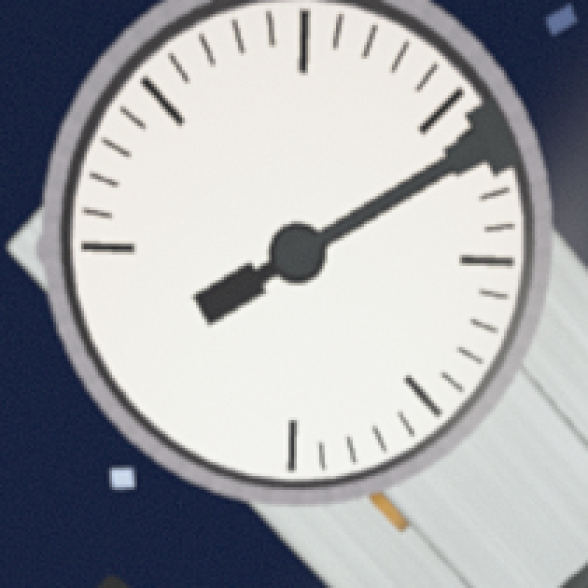

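The needle tail (202,310) through hub (297,252) is at 31.4° and the set hand's head (487,138) is at 31.0°, so they line up with the ring tight. I'll move away and hand in.

```bash
python3 -m handwheel '[0,0,-0.03,0,0,0,-0.03,0,0,0,0,0,0,0,0,0,0,0,0,0]'; python3 -c "from rig import manip; print(manip.finish_job())"
```

```text
clock: 18.2
eef_pos: [0.5131, 0.1036, 0.228]
eef_rot: [3.141, 0.0, -1.34]
ft_force: [0.4, -0.5, 0.0]
width: 0.0852
the job is handed in; nothing more can be done
None
```

The gauge needle is at the set hand, the lock ring is tight, and I handed the job in at 18 s; no verdict was reported.

- **Knob:** I turned it 96° clockwise. A look from straight above showed the needle about 0.05 rad short, so I regripped and added 4.5°.
- **Lock ring:** I turned it about 49° in all, slowly. It ran free for about 0.6 rad, then the torque rose. I stopped at 0.54 N m measured, roughly 0.6 allowing for the sensor's offset while the ring ran free.
- **Last checks:** After release, seen from above, the needle read 31.4° and the set hand 31.0° in the picture, under 0.01 rad apart. The gripper was open and raised clear, with only sensor noise on the force reading.

**What disagreed:**
- **Fingertips:** They sat about 27 mm (shut) to 39 mm (open) behind the reported TCP. My first grip therefore closed in the air above the knob without touching it, and I corrected the height from the depth image.
- **Starting needle gap:** It came out as 1.03–1.04 rad from the top camera but 1.10 rad from the oblique wrist view.
- **Ring torque:** It climbed at about 1.1–1.4 N m per rad rather than the stated 1.7. I relied on the measured torque and kept the turned angle within safe bounds. I had no direct reading of the clamping force.

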